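Check, close and pin a clamshell well-plate carrier

TASK

Take the long locking pin with the cylindrical handle out of the rack and, while the carrier's hinged cover is still open, touch its tip to the two round gauge feet on the carrier's near corners, first the robot's left one, then the right one. Then swing the cover shut over the well plate and push the pin straight down through the hole in the cover's tab into the hole below it until its collar sits on the tab. Finish while still holding the pin and pressing it firmly down, so that the sprung cover is held fully shut; leave the spare pin, the bottle and the dish where they are.

Things in the scene. Friction and masses are not known exactly. Their poses are not given: they have to be found in the camera images.
- pin: locking pin, plain steel, about 80 g, 82 mm long, standing upright in a rack socket. Origin at the tip (lower end), z towards the handle. Shaft 8 mm diameter from 0 to 36 mm, its first 6 mm tapering to a 3 mm wide tip; collar disc 24 mm diameter from 36 to 40 mm; cylindrical handle 14 mm diameter from 40 to 82 mm, to be gripped
- pin_tip (a point): the tip of the locking pin, same point as its origin. In the rack the tip is 30 mm deep in the socket, 10 mm above the table, and the collar's underside 6 mm above the rack's top
- spare_pin: bystander: a spare pin in the other socket of the rack, same steel, but with a 28 mm ball for a handle; its collar rests on the rack, top of the ball 69 mm above the table
- rack: white block 50 x 130 x 40 mm (x, y, z) fixed to the table, origin under its centre; two sockets 9.5 mm wide and 30 mm deep at y = +40 and -40 mm of its frame; either pin may be in either socket
- jig: carrier, the clamshell's lower half, black, fixed, 180 x 170 mm (x, y), origin on the table; x points away from the robot to the hinge. Base plate 12 mm high, x -45 to 90 mm, with a fixed clear 24-well plate (x -31 to 55, y +-64 mm, top 30 mm above the table). Aluminium boss 44 x 44 x 35 mm high in the middle of the near edge (x = -67 mm), between two 12 mm high ears with the gauge feet
- jig_hole (a point): mouth of the upright 11 mm hole in the boss, 35 mm above the table, at (-67, 0) mm of the carrier; it runs down to the table, and the pin's tip ends 5 mm above the table. The cover's hinge is stiff and stays where it is left, but is sprung near shut: let go there it rises to about 0.12 rad; the last part of closing takes about 5 N at the tab
- foot_left (a point): rigid steel gauge foot on the robot's left near corner of the carrier, a disc 16 mm in diameter and 6 mm high; origin at the centre of its top face, 18 mm above the table, at (-67, 66) mm of the carrier; free from above while the cover is open at its starting angle
- foot_right (a point): the same on the robot's right, at (-67, -66) mm of the carrier
- cover: hinged upper half; origin at the middle of the hinge axis, at (75, 0) mm of the carrier and 38 mm above the table; axis = y = the carrier's y. Its frame equals the carrier's when shut (rigid stop); opening turns it about +y, by 1.1 to 1.35 rad at the start, at most 1.5. A 6 mm thick, 144 mm wide black frame round a clear pane, mid-plane through the axis, reaching to -x of its frame
- cover_hole (a point): centre of the 12 mm hole in the aluminium tab (40 x 44 x 6 mm) in the middle of the cover's free edge, on the outer (upper when shut) face; 142 mm from the hinge axis. The tab spans 122 to 162 mm from the axis, the frame's solid near bar before it 108 to 122 mm. Shut, this point is 41 mm above the table, 6 mm over the boss hole's mouth
- bottle: bystander: clear bottle 64 mm wide, 130 mm high
- dish: bystander: closed white dish 92 mm wide, 20 mm high
Not all that is in view belongs to the job. Leave any yellow look-alike of the pin alone. There is more than one size of the jig; the one meant has the size given above.

How it is judged:
By the outcome, as a careful person would: the job done as asked, in the order asked, and still so for the second after the job is handed in, while the arm keeps its last pose, push and grip.
It also fails if it takes over 61 s, if anything falls off the work surface, if the arm or the gripper's body presses on something with over 40 N, if the wrist force passes 120 N, or if a joint passes its speed limit or range.

ROBOT

A 7-joint arm with a two-finger parallel gripper is mounted at the origin on the work surface. World frame = base frame: x ahead of the robot, y to its left, z up, the work surface at z = 0. Lengths are in mm, angles in rad, forces in N, time in s.
With the tool pointing down it reaches from about 375 to 925 mm from the base axis. Payload 3.1 kg.
Tool frame: the origin (TCP) lies on the front face of the gripper's body, between the roots of the fingers; the fingertips stand 73 mm ahead of it and the grasp point (between the pads) lies 54 mm ahead of it (env.hold_point_z is the distance from the TCP to the grasp point, in mm); x points along the fingers, y is the direction in which the jaws open and shut, and the axes are right-handed (so a half turn about x gives the same grasp; the last joint's range is limited). The gripper opens to 85 mm and grips with 20 to 120 N. Pads are 22 mm wide; open, the fingers measure 114 mm over their backs; the gripper's body (76 mm by 85 mm) begins 54 mm behind the grasp point. The pads swing forward as they close: fully open they stand 13 mm farther back than shut.
Start: joints at [1.249, 0.383, 0.044, 1.598, -0.018, 1.161, -0.05], TCP at [144.277, -633.789, 303.869] pointing down, gripper open.
Joint ranges: [-2.61, 2.61], [-0.41, 2.15], [-1.48, 1.57], [0, 2.5], [-1.57, 4.71], [0.05, 1.97], [-2.85, 2.85]. Speed limits (rad/s): [2.79, 2.79, 3.14, 3.14, 3.14, 3.14, 3.14].

INTERFACE

Orientations are given as [roll, pitch, yaw] about the fixed x, y, z axes, in that order (R = Rz(yaw) Ry(pitch) Rx(roll)).
In Python, from bench import env gives the robot as it stands.
- The arm moves only by the tool jog_arm, never from a script. Its argument "plan" is one flat list of numbers, 5 for each row, row after row: the closure, from 0 (fully open) to 1 (shut), then the shift along the tool's x, y, z scaled (see below), then the turn about the tool's x scaled (see below). In form: [jaw, x, y, z, spin, jaw, x, y, z, spin, ...]. A call has 1 to 20 rows; each row is the pose to reach, as a shift and turn from the pose commanded when the call began, along the tool's axes at that moment, turning the shorter way round; what a row does not reach only later rows make up. The controller multiplies each number of a shift by 20 cm and each number of a turn by pi rad. A row lasts 1/10 s, in which the tool goes at most 50 mm and 8.59 degrees, less where a joint would pass 70% of its speed; a pose out of reach is approached as far as the arm can. A call with a number of a shift or a turn outside -1 to 1 is refused whole. A call with a gripper value outside its range is refused whole. The fingers move at their own pace and stop on an object; "grip_force" is the grip in N (left out, the last holds). Time passes only in rows, so rows that repeat a pose let the fingers close. It gives the time, the measured TCP pose, the force and the opening at its end, in the units of the state.
- env.read_state(): the state, without advancing time (a new reading comes with each control period).
- env.get_image(name): name is "side" or "top"; returns (picture, depth): 480x640x3 uint8, red, green, blue; 480x640 float32, mm along the optical axis (not along the pixel's ray), 0 where there is no reading.
- env.get_calibration(name): a dict with "intrinsics" (3x3 intrinsics, pixels), "R" (3x3) and "t" (3): a world point X has camera coordinates R X + t. Camera axes: x right, y down, z forward; pixel columns grow to the right and rows downward; lengths in mm; the calibration is good to about 2 mm. A picture is of the moment at which its call begins. get_calibration takes no time and is no camera call.
- env.sign_off(): hands the job in, once; it reports no verdict.
The state is a dict: "clock": time; "joints": joint angles; "qvel": joint speeds; "tau": joint torques, N m; "tcp_pos": TCP position; "tcp_rot": TCP orientation; "ft_force": force on the tool from outside, world axes, zero at the start; "wrist_torque": the same for the moment, N m; "gripper_width": finger opening in mm.
Only numpy, scipy, OpenCV 4.12 (cv2) and the standard library are available. Lean on these libraries where they do the work, as an engineer would, in place of code of your own. Each camera call takes 0.05 s, during which the arm holds its last target.

## Working session

There is one attempt and no reset: what is moved stays moved. The work goes in short steps, Python scripts to look and compute and a tool call to move; the robot and the scene stay as the last step left them, time stands still between calls to the robot, and variables do not carry over. Pictures are saved under pics/ and viewed, and the job is handed in when it is done.

Besides the shell and the picture viewer there is one more tool, called after ">>>" as a command line: name --argument value ..., lists and objects as JSON in quotes. jog_arm: Moves the arm, as the interface text tells. Its arguments: {"type":"object","properties":{"plan":{"type":"array","items":{"type":"number"}},"grip_force":{"type":"number"}},"required":["plan"]}

```bash
ls; mkdir -p pics
python3 - <<'E'
from bench import env
import cv2,numpy as np
for n in("side","top"):
    im,d=env.get_image(n); cv2.imwrite(f"pics/{n}0.png",im[:,:,::-1]); np.save(f"{n}0_d.npy",d); np.save(f"{n}0_i.npy",im)
    c=env.get_calibration(n); print(n,c)
print(env.read_state(), env.hold_point_z)
E
```

```text
pics
side {'intrinsics': array([[556.40403489,   0.        , 328.69888091],
       [  0.        , 556.40403489, 237.03729892],
       [  0.        ,   0.        ,   1.        ]]), 'R': array([[-0.92531354, -0.37919031, -0.00309167],
       [-0.18140722,  0.44980646, -0.87450876],
       [ 0.3329959 , -0.80863395, -0.48499987]]), 't': array([ 440.46434626,  146.59194863, 1208.23225777])}
top {'intrinsics': array([[563.12103089,   0.        , 309.21884667],
       [  0.        , 563.12103089, 236.46324723],
       [  0.        ,   0.        ,   1.        ]]), 'R': array([[-0.02746552, -0.99962141, -0.00163655],
       [-0.98778658,  0.02739147, -0.15338638],
       [ 0.15337314, -0.00259627, -0.98816494]]), 't': array([  20.03719343,  467.15718452, 1045.77976423])}
{'clock': 0.1, 'joints': array([ 1.24915617,  0.38376211,  0.04384712,  1.59944376, -0.01791196,
        1.16117424, -0.04991132]), 'qvel': array([-2.81110195e-04, -2.69342110e-03,  5.48364022e-05, -3.44196503e-03,
        1.08470357e-03,  8.76191776e-05,  1.37275844e-03]), 'tau': array([ 2.73118116e-03, -4.34725642e+01,  1.02926821e+00, -2.50454718e+01,
        1.07762209e-02,  5.42169262e-03,  4.39046602e-06]), 'tcp_pos': array([ 144.13563322, -633.11376753,  302.5945519 ]), 'tcp_rot': array([-1.52109903,  1.56840146,  1.84438738]), 'ft_force': array([-0.11664935,  1.05879453,  0.31115509]), 'wrist_torque': array([-0.0415459 ,  0.02307791,  0.01565944]), 'gripper_width': 85.29777278778656} 53.900000000000006
```

View pics/side0.png

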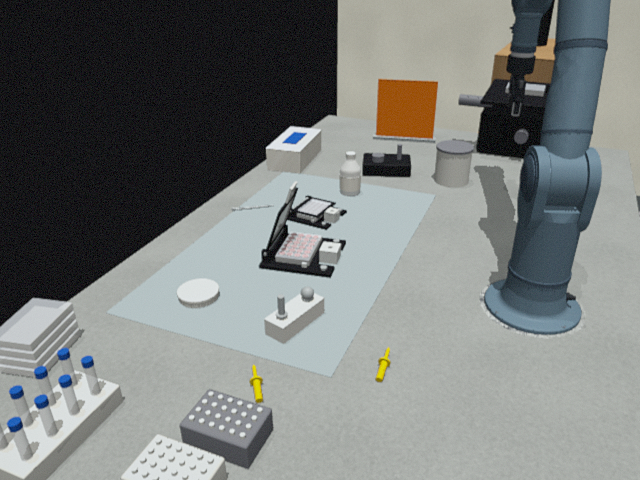

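View pics/top0.png

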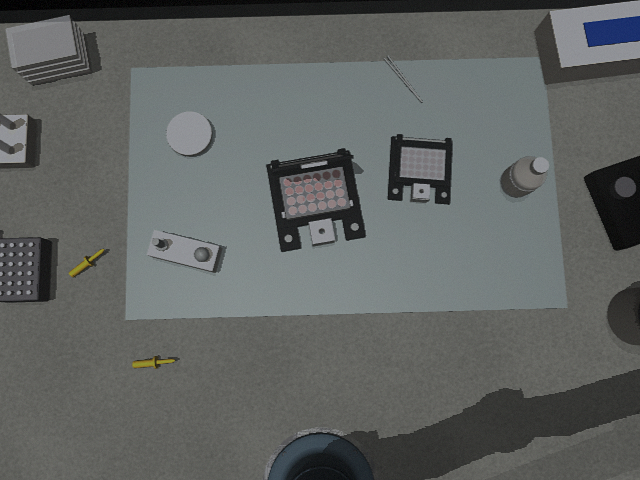

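The top view shows two clamshells, the larger at (318,205) and a smaller one at (420,170). The rack is at (185,250), with a cylinder-handled pin at (158,241) and a ball pin at (203,254). There are yellow look-alikes at (88,262) and (155,363). Next I'll enlarge and measure.

Run:
```python
import cv2,numpy as np
t=np.load("top0_i.npy")[:,:,::-1]; s=np.load("side0_i.npy")[:,:,::-1]
a=cv2.resize(t[140:280,140:240],None,fx=4,fy=4,interpolation=cv2.INTER_CUBIC)
b=cv2.resize(t[140:260,260:370],None,fx=4,fy=4,interpolation=cv2.INTER_CUBIC)
c=cv2.resize(s[170:350,250:360],None,fx=5,fy=5,interpolation=cv2.INTER_CUBIC)[:,:]
cv2.imwrite("pics/ca.png",a[300:]);cv2.imwrite("pics/cb.png",b);cv2.imwrite("pics/cc.png",cv2.resize(s[170:350,200:360],None,fx=3.3,fy=3.3,interpolation=cv2.INTER_CUBIC))
```

```text
(no output)
```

View pics/ca.png

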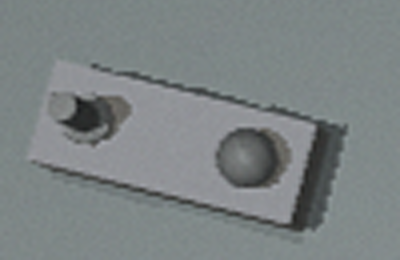

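View pics/cb.png

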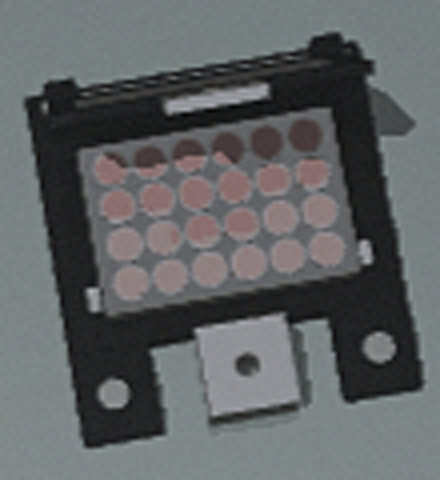

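View pics/cc.png

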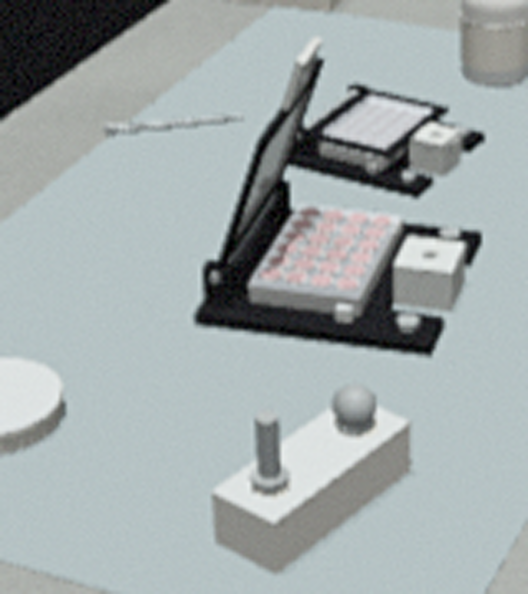

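The crops confirm the target pin (slim cylindrical handle, rack socket at the far left; top crop 62,106) and the larger jig (hole at crop 247,364, feet at 114,394 and 380,347), with its cover open.

```bash
cat > h.py <<'E'
import cv2,numpy as np
from bench import env
from scipy.spatial.transform import Rotation as Ro
def plane(n,uv,z):
    c=env.get_calibration(n);R,t,K=c['R'],c['t'],c['intrinsics']
    r=R.T@np.linalg.solve(K,[uv[0],uv[1],1.]);o=-R.T@t
    return o+r*(z-o[2])/r[2]
def proj(n,X):
    c=env.get_calibration(n);p=c['intrinsics']@(c['R']@np.array(X)+c['t']);return p[:2]/p[2]
def tri(a,b): # pixel in side, top
    A=[];B=[]
    for n,uv in(("side",a),("top",b)):
        c=env.get_calibration(n);R,t,K=c['R'],c['t'],c['intrinsics']
        r=R.T@np.linalg.solve(K,[uv[0],uv[1],1.]);r/=np.linalg.norm(r);o=-R.T@t
        P=np.eye(3)-np.outer(r,r);A.append(P);B.append(P@o)
    return np.linalg.lstsq(np.vstack(A),np.hstack(B),rcond=None)[0]
def Rt(s): return Ro.from_euler('xyz',s['tcp_rot']).as_matrix()
E
python3 - <<'E'
from h import *
t=np.load("top0_i.npy"); s=np.load("side0_i.npy")
def comps(im,x0,x1,y0,y1,thr,inv=False,up=4):
    g=cv2.cvtColor(im[y0:y1,x0:x1],cv2.COLOR_RGB2GRAY); g=cv2.resize(g,None,fx=up,fy=up,interpolation=cv2.INTER_CUBIC)
    m=(g<thr if inv else g>thr).astype(np.uint8)
    n,l,st,c=cv2.connectedComponentsWithStats(m)
    for i in range(1,n):
        if st[i,4]>20: print((c[i]+.5)/up-.5+[x0,y0],st[i]/up)
print("feet top L");comps(t,280,298,230,247,90)
print("feet top R");comps(t,346,364,219,235,90)
print("hole top");comps(t,314,329,224,237,110,True)
def p(n,uv,z): print(n,uv,z,plane(n,uv,z).round(1))
for uv in((288.1,238.1),(354.6,226.4)): p("top",uv,18)
p("top",(321.4,230.6),35)
# rack outline
g=cv2.cvtColor(t,cv2.COLOR_RGB2HSV)
m=((t.min(2)>125)&(g[...,1]<25)).astype(np.uint8); m[:220]=0;m[280:]=0;m[:,:140]=0;m[:,235:]=0
cn=max(cv2.findContours(m,0,2)[0],key=cv2.contourArea);r=cv2.minAreaRect(cn);print(r,cv2.contourArea(cn))
for q in cv2.boxPoints(r): p("top",q,40)
# side view details
print("side");cs=cv2.resize(s[285:335,255:335],None,fx=10,fy=10,interpolation=cv2.INTER_CUBIC);cv2.imwrite("pics/cs.png",cs[:,:,::-1])
cs=cv2.resize(t[225:275,145:225],None,fx=10,fy=10,interpolation=cv2.INTER_CUBIC);cv2.imwrite("pics/ct.png",cs[:,:,::-1])
E
```

```text
feet top L
[287.93925562 237.99438202] [  4.5    4.75   7.5    7.5  178.  ]
feet top R
[354.32810345 226.35948276] [  4.75   4.     8.     7.75 181.25]
hole top
[321.28515625 230.63950893] [  4.75   4.25   6.25   5.75 112.  ]
top (288.1, 238.1) 18 [468.2  48.4  18. ]
top (354.6, 226.4) 18 [487.8 -82.3  18. ]
top (321.4, 230.6) 35 [478.5 -16.6  35. ]
((187.0, 249.5), (59.0, 94.0), 90.0) 2007.5
top [140. 220.] 40 [508.  331.7  40. ]
top [234. 220.] 40 [503.  150.9  40. ]
top [234. 279.] 40 [389.4 151.7  40. ]
top [140. 279.] 40 [394.4 329.6  40. ]
side
```

View pics/cs.png

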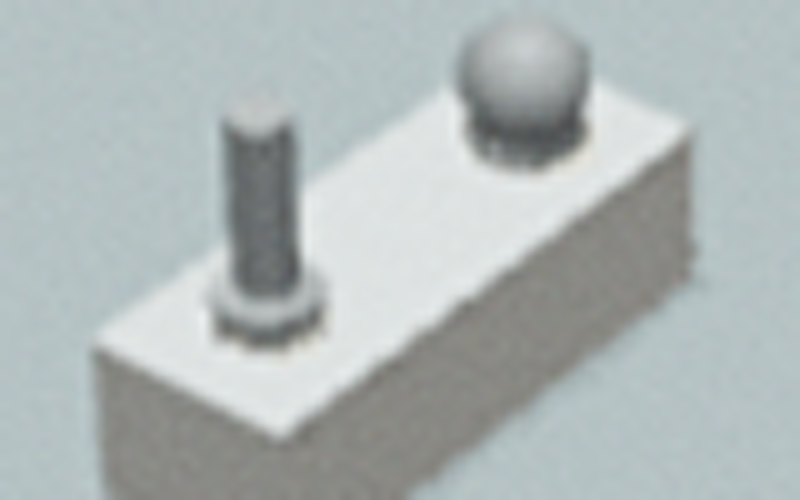

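View pics/ct.png

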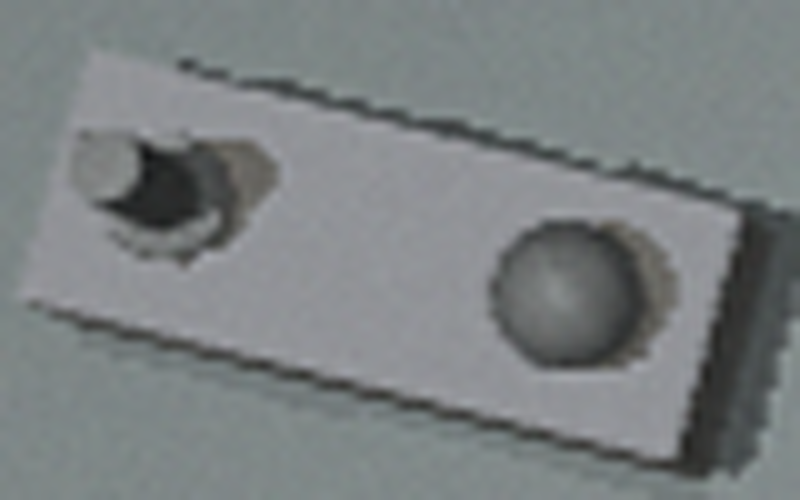

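The feet come out 132 mm apart, which matches the specified jig. Now the rack and pin.

Run:
```python
from h import *
f=lambda q,o:(np.array(q)+.5)/10-.5+np.array(o)
oT=(145,225);oS=(255,285)
for q in((92,50),(742,210),(678,465),(20,298)): print("rackT",plane("top",f(q,oT),40).round(1))
for q in((95,345),(690,130),(280,438)): print("rackS",plane("side",f(q,oS),40).round(1))
pt,ps=f((107,168),oT),f((260,115),oS)
print("pin top",plane("top",pt,92),plane("side",ps,92),tri(ps,pt))
print("ball",plane("top",f((565,294),oT),55),plane("side",f((524,75),oS),55))
print("collarS",plane("side",f((266,302),oS),50), "collarT", plane("top",f((170,205),oT),50))
for n in("top","side"):
    d=np.load(n+"0_d.npy"); c=env.get_calibration(n)
    print(n,"campos",(-c['R'].T@c['t']).round(0))
    for X in((478.5,-16.6,35),(468.2,48.4,18),(487.8,-82.3,18)): print(proj(n,X).round(1))
s=env.read_state();print(Rt(s).round(3))
```

```text
rackT [488.6 304.9  40. ]
rackT [454.2 180.3  40. ]
rackT [405.7 192.6  40. ]
rackT [441. 318.  40.]
rackS [487.4 309.3  40. ]
rackS [406.6 197.4  40. ]
rackS [440.4 321.8  40. ]
pin top [457.62069608 287.49375691  92.        ] [457.06880378 291.90321552  92.        ] [458.46948647 288.4169745   89.24504038]
ball [436.99274937 211.23591993  55.        ] [437.89203865 211.76232355  55.        ]
collarS [455.946861  295.7231741  50.       ] collarT [456.67624904 286.97442794  50.        ]
top campos [ 302.   10. 1105.]
[321.4 230.6]
[288.1 238.1]
[354.6 226.4]
side campos [  32. 1078.  716.]
[330.3 245.9]
[324.  265.6]
[336.6 239.1]
[[-0.001  0.222 -0.975]
 [ 0.002 -0.975 -0.222]
 [-1.    -0.002  0.   ]]
```

>>> jog_arm --plan '[0,0,-0.72,-0.96,0,0,0,-0.72,-0.96,0,0,0,-0.72,-0.96,0,0,0,-0.72,-0.96,0,0,0,-0.72,-0.96,0,0,0,-0.72,-0.96,0,0,0,-0.72,-0.96,0]' --grip_force 30

```text
clock: 0.8
tcp_pos: [300.3, -449.6, 303.5]
tcp_rot: [-0.652, 1.57, 2.717]
ft_force: [-0.3, -0.5, 0.6]
gripper_width: 85.3
```

>>> jog_arm --plan '[0,0,-0.63,-0.86,0,0,0,-0.63,-0.86,0,0,0,-0.63,-0.86,0,0,0,-0.63,-0.86,0,0,0,-0.63,-0.86,0,0,0,-0.63,-0.86,0]'

```text
clock: 1.4
tcp_pos: [440.4, -288.8, 303.7]
tcp_rot: [-2.245, 1.57, 1.124]
ft_force: [-0.9, -0.2, 0.4]
gripper_width: 85.3
```

>>> jog_arm --plan '[0,0,-0.9,-0.36,0,0,0,-0.9,-0.36,0,0,0,-0.9,-0.36,0,0,0,-0.9,-0.36,0,0,0,-0.9,-0.36,0,0,0,-0.9,-0.36,0]'

```text
clock: 2.0
tcp_pos: [469.0, -100.6, 303.8]
tcp_rot: [1.014, 1.569, -1.906]
ft_force: [0.3, 0.1, 0.1]
gripper_width: 85.4
```

```bash
cat >> h.py <<'E'
def to(X,yaw=None,s=None):
    s=s or env.read_state();R=Rt(s);d=R.T@(np.array(X)-s['tcp_pos'])
    r=''
    if yaw is not None: # direction angle of tool y
        a=np.degrees(np.arctan2(R[1,1],R[0,1]));r=' spin(units) %.4f'%(-((yaw-a+180)%360-180)/180)
    return 'shift units '+str((d/200).round(4))+r
def st():
    s=env.read_state();R=Rt(s)
    print('t',round(s['clock'],2),'tcp',s['tcp_pos'].round(2),'F',s['ft_force'].round(2),'M',s['wrist_torque'].round(2),'w',round(s['gripper_width'],2),'xax',R[:,0].round(4),'yang',np.degrees(np.arctan2(R[1,1],R[0,1])).round(2));return s
E
python3 -c "
from h import *
st();print(to((458,288.5,242),-81.5))"
```

```text
t 2.0 tcp [ 468.99 -100.63  303.79] F [0.3  0.14 0.05] M [-0.03 -0.01 -0.01] w 85.4 xax [-5.0e-04 -1.6e-03 -1.0e+00] yang -77.3
shift units [ 0.306  -1.9106 -0.3743] spin(units) 0.0233
```

>>> jog_arm --plan '[0,0,-0.95,-0.2,0,0,0,-0.95,-0.2,0,0,0,-0.95,-0.2,0,0,0,-0.95,-0.2,0,0,0,-0.95,-0.2,0,0,0,-0.95,-0.2,0]'

```text
clock: 2.6
tcp_pos: [467.1, 93.3, 303.7]
tcp_rot: [1.151, 1.57, -1.77]
ft_force: [1.4, -0.4, -0.3]
gripper_width: 85.3
```

>>> jog_arm --plan '[0.3,0.2,-0.96,-0.175,0.0233,0.3,0.2,-0.96,-0.175,0.0233,0.3,0.2,-0.96,-0.175,0.0233,0.3,0.2,-0.96,-0.175,0.0233,0.3,0.2,-0.96,-0.175,0.0233,0.3,0.2,-0.96,-0.175,0.0233,0.3,0.2,-0.96,-0.175,0.0233]'

```text
clock: 3.3
tcp_pos: [460.0, 286.8, 263.2]
tcp_rot: [1.375, 1.568, -1.622]
ft_force: [0.5, -0.2, -0.4]
gripper_width: 59.8
```

```bash
cat >> h.py <<'E'
def crop(n,im,x0,x1,y0,y1,f,name):
    cv2.imwrite(f"pics/{name}.png",cv2.resize(im[y0:y1,x0:x1],None,fx=f,fy=f,interpolation=cv2.INTER_CUBIC)[:,:,::-1])
E
python3 -c "
from h import *
s=st();print(to((458,288.5,242),-81.5))
x=s['tcp_pos'];tip=x-[0,0,68]
for n in('top','side'):
    im,d=env.get_image(n);np.save(n+'1.npy',im);print(proj(n,tip),proj(n,(458,288.5,92)))
    if n=='top':crop(n,im,90,220,180,300,5,'t1')
    else: crop(n,im,230,340,180,340,4,'s1')
"
```

```text
t 3.3 tcp [460.02 286.76 263.24] F [ 0.52 -0.23 -0.43] M [-0.03 -0.03 -0.02] w 59.79 xax [-1.0e-04 -2.8e-03 -1.0e+00] yang -81.74
shift units [ 0.1062 -0.0103  0.0087] spin(units) -0.0013
[138.58982693 230.76419478] [154.69967469 241.15891976]
[277.86682863 248.53832117] [280.90649969 295.00974127]
```

View pics/s1.png

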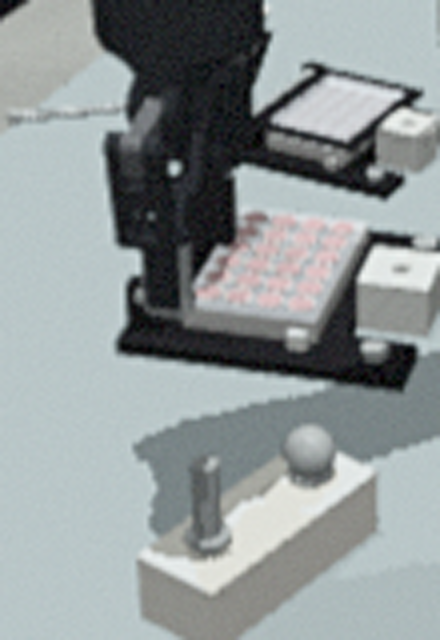

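View pics/t1.png

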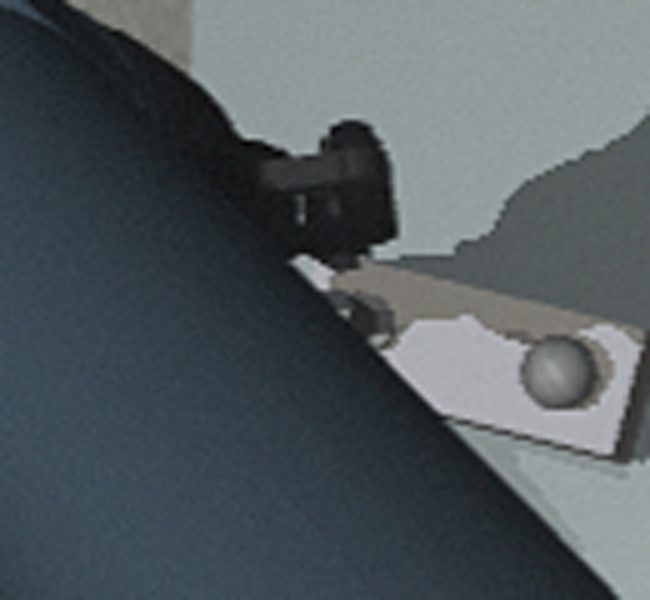

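The side crop shows the open gripper right above the pin (pin top at crop 207,465). The arm hides the pin in the top view. Descending now.

>>> jog_arm --plan '[0.3,0.2,-0.01,0.009,0,0.3,0.4,-0.01,0.009,0,0.3,0.5,-0.01,0.009,0,0.3,0.6,-0.01,0.009,0,0.3,0.68,-0.01,0.009,0,0.3,0.68,-0.01,0.009,0,0.3,0.68,-0.01,0.009,0]'

```text
clock: 4.1
tcp_pos: [456.4, 292.0, 128.3]
tcp_rot: [2.804, 1.57, -0.188]
ft_force: [-0.3, -0.5, 0.3]
gripper_width: 59.6
```

```bash
python3 -c "
from h import *
s=st();print(to((458,288.5,127),-81.5))
im,d=env.get_image('side');np.save('side2.npy',im);crop('s',im,230,340,230,340,5,'s2')
"
```

```text
t 4.1 tcp [456.41 292.   128.26] F [-0.35 -0.54  0.32] M [-0.   -0.02 -0.03] w 59.61 xax [ 5.e-04 -1.e-04 -1.e+00] yang -81.45
shift units [ 0.0063  0.0185 -0.0053] spin(units) 0.0003
```

View pics/s2.png

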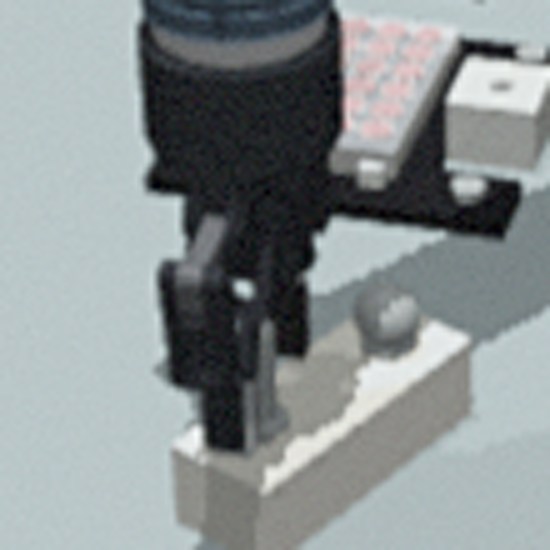

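The side crop shows the fingers either side of the pin handle (pin at crop 268,390), with the collar free below.

>>> jog_arm --plan '[0.3,0.006,0.015,-0.006,0,0.3,0.006,0.015,-0.006,0,0.5,0.006,0.015,-0.006,0,0.7,0.006,0.015,-0.006,0,0.8,0.006,0.015,-0.006,0,1,0.006,0.015,-0.006,0,1,0.006,0.015,-0.006,0,1,0.006,0.015,-0.006,0,1,0.006,0.015,-0.006,0,1,0.006,0.015,-0.006,0]' --grip_force 20

```text
clock: 5.15
tcp_pos: [457.5, 289.7, 126.8]
tcp_rot: [1.897, 1.571, -1.094]
ft_force: [0.5, -1.2, 2.3]
gripper_width: 13.6
```

```bash
python3 -c "
from h import *
s=st()
im,d=env.get_image('side');crop('s',im,230,340,230,340,5,'s3')
"
```

```text
t 5.15 tcp [457.49 289.72 126.78] F [ 0.46 -1.23  2.35] M [-0.24  0.02  0.03] w 13.6 xax [ 1.e-04 -2.e-04 -1.e+00] yang -81.37
```

View pics/s3.png

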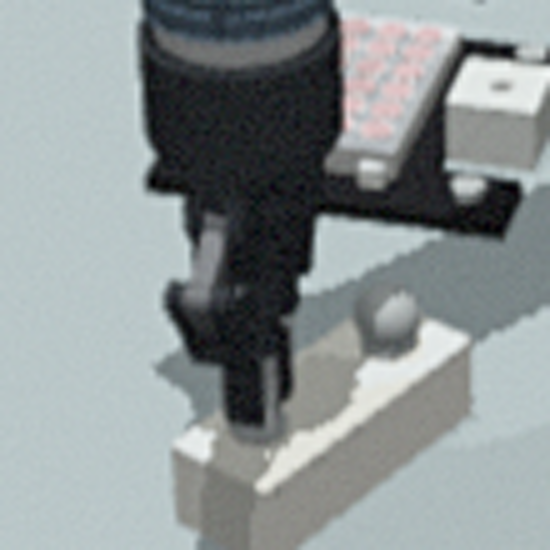

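>>> jog_arm --plan '[1,0,0,0,0,1,0,0,0,0,1,0,0,0,0,1,-0.05,0,0,0,1,-0.12,0,0,0,1,-0.22,0,0,0,1,-0.35,0,0,0,1,-0.45,0,0,0,1,-0.45,0,0,0,1,-0.45,0,0,0]' --grip_force 90

```text
clock: 6.2
tcp_pos: [457.3, 290.2, 217.4]
tcp_rot: [-2.74, 1.569, 0.553]
ft_force: [0.5, -0.5, -0.9]
gripper_width: 11.6
```

```bash
python3 -c "
from h import *
s=st()
im,d=env.get_image('side');crop('s',im,230,340,190,340,5,'s4')
print(proj('side',s['tcp_pos']-[0,0,117]), to((467.5,50,217),-81.5))
"
```

```text
t 6.2 tcp [457.28 290.18 217.39] F [ 0.53 -0.53 -0.93] M [-0.04 -0.01  0.02] w 11.57 xax [ 1.1e-03  7.0e-04 -1.0e+00] yang -81.35
[280.65866627 291.9816959 ] shift units [-0.0028  1.1924  0.1273] spin(units) 0.0008
```

View pics/s4.png

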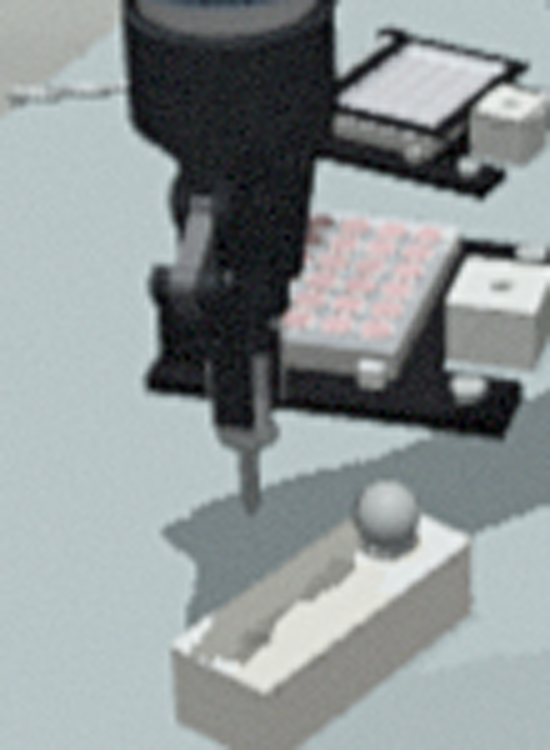

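Pin held. Its tip is at crop (250,515), i.e. side pixel (279.6,292.6), against (280.7,292.0) predicted. I'll cross-check the feet and hole in the side view.

```bash
python3 -c "
from h import *
s=np.load('side0_i.npy')
crop('s',s,305,365,225,280,12,'s5')
for X in((468,50,18),(487.6,-80.5,18),(478.3,-15,35)): print(proj('side',X))
print(tri((279.6,292.6),(0,0))if 0 else plane('side',(279.6,292.6),100.4))
"
```

```text
[323.79138589 265.99869145]
[336.40006759 239.44982137]
[330.11434099 246.21229014]
[458.22906388 292.83233154 100.4       ]
```

View pics/s5.png

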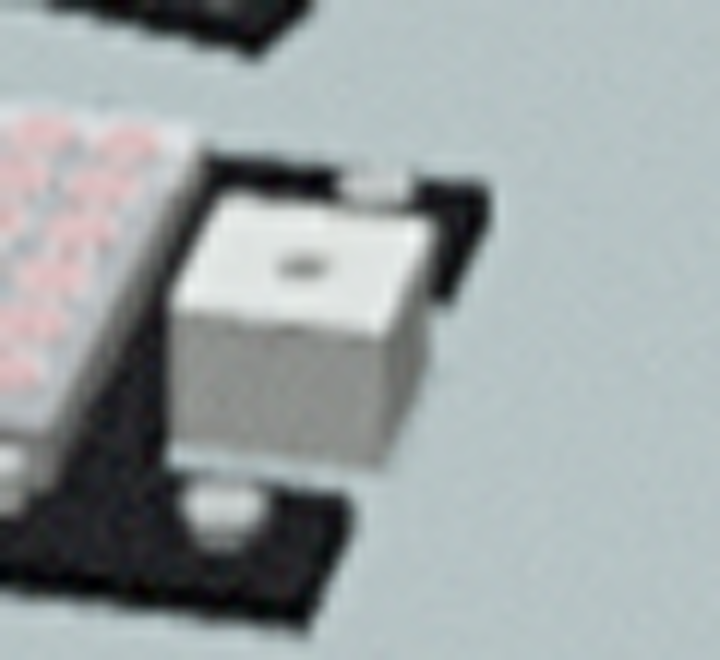

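>>> jog_arm --plan '[1,0,0.25,0.03,0,1,0,0.5,0.06,0,1,0,0.7,0.09,0,1,0,0.85,0.11,0,1,0,0.95,0.125,0,1,0,0.95,0.125,0]'

```text
clock: 6.85
tcp_pos: [460.2, 93.9, 214.9]
tcp_rot: [0.406, 1.566, -2.592]
ft_force: [-0.3, 0.5, -0.3]
gripper_width: 11.7
```

>>> jog_arm --plan '[1,0.1,0.2,0,0,1,0.25,0.245,0,0,1,0.33,0.245,0,0,1,0.36,0.245,0,0,1,0.36,0.245,0,0]'

```text
clock: 7.35
tcp_pos: [467.5, 51.2, 143.5]
tcp_rot: [-0.513, 1.568, 2.782]
ft_force: [-0.4, 0.6, -0.8]
gripper_width: 12.1
```

```bash
python3 -c "
from h import *
s=st()
print(proj('side',s['tcp_pos']-[0,0,116.8]), proj('top',s['tcp_pos']-[0,0,116.8]),to((468,49.5,135),-81.5))
im,d=env.get_image('side');crop('s',im,290,350,210,280,8,'s6')
im,d=env.get_image('top');crop('s',im,260,380,180,260,5,'t6')
"
```

```text
t 7.35 tcp [467.52  51.2  143.51] F [-0.43  0.6  -0.76] M [ 0.   -0.01  0.05] w 12.06 xax [-0.0031  0.0011 -1.    ] yang -81.24
[323.75361971 263.14891044] [286.49215696 237.83109158] shift units [ 0.0425  0.0088 -0.0012] spin(units) 0.0014
```

View pics/s6.png

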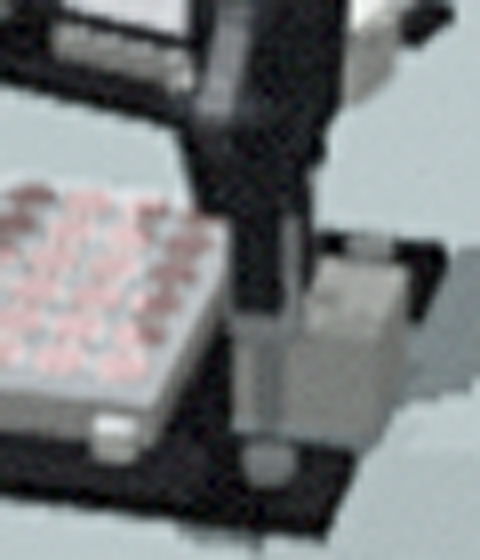

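View pics/t6.png

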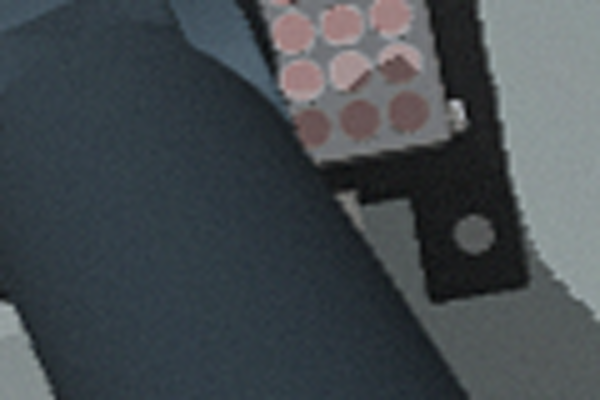

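In the side crop the pin tip sits right over the left foot disc (268,455). The top view is blocked by the arm. Lowering slowly until it touches.

>>> jog_arm --plan '[1,0.015,0.006,0,0,1,0.03,0.006,0,0,1,0.036,0.006,0,0,1,0.038,0.006,0,0,1,0.038,0.006,0,0]'

```text
clock: 7.95
tcp_pos: [468.7, 48.5, 137.1]
tcp_rot: [2.636, 1.571, -0.355]
ft_force: [0.0, 0.9, -1.0]
gripper_width: 12.0
```

```bash
python3 -c "
from h import *
s=st()"
```

```text
t 7.95 tcp [468.73  48.55 137.13] F [ 0.02  0.86 -1.03] M [ 0.03 -0.01 -0.03] w 12.03 xax [ 1.e-04 -0.e+00 -1.e+00] yang -81.37
```

>>> jog_arm --plan '[1,0.004,0,0,0,1,0.008,0,0,0,1,0.012,0,0,0,1,0.014,0,0,0,1,0.014,0,0,0]'

```text
clock: 8.45
tcp_pos: [469.0, 48.6, 134.7]
tcp_rot: [2.205, 1.57, -0.786]
ft_force: [-1.7, -0.4, 3.3]
gripper_width: 12.1
```

Contact at TCP z 134.7 gives a tip offset of 116.7, as expected. I'll press slightly harder for a moment, then lift.

>>> jog_arm --plan '[1,0.003,0,0,0,1,0.003,0,0,0,1,0.003,0,0,0]'

```text
clock: 8.75
tcp_pos: [469.1, 48.7, 134.4]
tcp_rot: [2.172, 1.57, -0.819]
ft_force: [-2.4, -0.4, 7.1]
gripper_width: 11.9
```

>>> jog_arm --plan '[1,-0.1,0,0,0,1,-0.2,0,0,0,1,-0.25,0,0,0,1,-0.25,0,0,0]'

```text
clock: 9.15
tcp_pos: [469.8, 48.7, 184.9]
tcp_rot: [2.993, 1.567, 0.002]
ft_force: [-0.5, 0.8, -1.6]
gripper_width: 11.8
```

```bash
python3 -c "
from h import *
s=st();print(to((487.8,-81.3,190),-81.5))"
```

```text
t 9.15 tcp [469.83  48.68 184.89] F [-0.48  0.83 -1.65] M [-0.1   0.01 -0.03] w 11.85 xax [ 0.0035  0.     -1.    ] yang -81.38
shift units [-0.0252  0.656   0.0085] spin(units) 0.0007
```

>>> jog_arm --plan '[1,0,0.2,0,0,1,0,0.4,0.005,0,1,0,0.6,0.008,0,1,0,0.656,0.008,0,1,0.1,0.656,0.008,0,1,0.19,0.656,0.008,0,1,0.22,0.656,0.008,0,1,0.22,0.656,0.008,0,1,0.22,0.656,0.008,0]'

```text
clock: 10.05
tcp_pos: [487.0, -80.8, 139.8]
tcp_rot: [-2.003, 1.57, 1.29]
ft_force: [-0.8, -0.1, 0.2]
gripper_width: 12.1
```

```bash
python3 -c "
from h import *
s=st();print(to((487.8,-81.3,135),-81.5))
print(proj('side',s['tcp_pos']-[0,0,116.8]), proj('top',s['tcp_pos']-[0,0,116.8]))
im,d=env.get_image('side');crop('s',im,300,360,200,270,8,'s7')
im,d=env.get_image('top');crop('s',im,260,380,180,260,5,'t7')
"
```

```text
t 10.05 tcp [487.   -80.81 139.76] F [-0.8  -0.11  0.2 ] M [-0.02 -0.06 -0.06] w 12.1 xax [ 1.e-04  3.e-04 -1.e+00] yang -81.32
shift units [ 0.0238  0.003  -0.0036] spin(units) 0.0010
[336.67097442 237.74830428] [354.04649519 226.39716932]
```

View pics/s7.png

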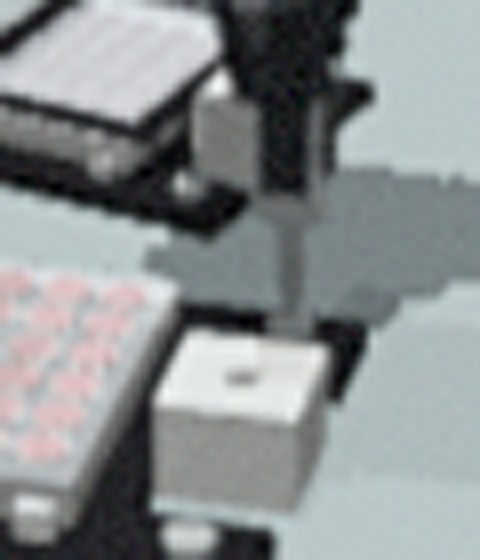

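View pics/t7.png

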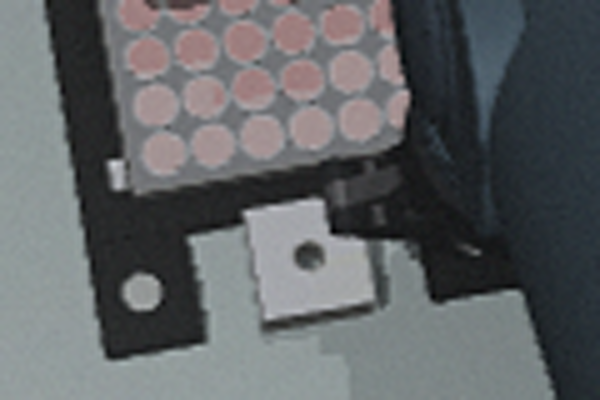

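The side crop shows the pin tip just over the right foot at (290,322). Lowering.

>>> jog_arm --plan '[1,0.008,0.002,-0.003,0,1,0.014,0.002,-0.003,0,1,0.02,0.002,-0.003,0,1,0.024,0.002,-0.003,0,1,0.027,0.002,-0.003,0,1,0.027,0.002,-0.003,0]'

```text
clock: 10.75
tcp_pos: [487.7, -81.7, 134.7]
tcp_rot: [1.991, 1.57, -1.0]
ft_force: [-1.2, -0.1, 3.4]
gripper_width: 12.1
```

>>> jog_arm --plan '[1,0.003,0,0,0,1,0.003,0,0,0,1,0.003,0,0,0]'

```text
clock: 11.05
tcp_pos: [487.8, -81.7, 134.5]
tcp_rot: [1.944, 1.57, -1.047]
ft_force: [-1.9, -0.0, 6.5]
gripper_width: 11.9
```

>>> jog_arm --plan '[1,-0.2,0,0,0,1,-0.45,0,0,0,1,-0.7,0,0,0,1,-0.9,0,0,0,1,-1,0,0,0,1,-1,0,0,0]'

```text
clock: 11.65
tcp_pos: [489.6, -81.8, 337.5]
tcp_rot: [2.723, 1.562, -0.268]
ft_force: [1.4, -0.6, -1.1]
gripper_width: 11.8
```

```bash
python3 -c "
from h import *
s=st()
s=np.load('side0_i.npy');crop('s',s,255,320,175,265,8,'s8')
d=np.load('side0_d.npy');c=env.get_calibration('side')
v,u=np.mgrid[180:262,258:305];z=d[180:262,258:305];K=c['intrinsics']
P=np.stack([(u-K[0,2])/K[0,0]*z,(v-K[1,2])/K[1,1]*z,z],-1)
W=(P.reshape(-1,3)-c['t'])@c['R']
W=W[z.ravel()>0]
psi=np.radians(8.5);h=np.array([478.5,-15.9]);q=W[:,:2]-h
xj=q@[np.cos(psi),np.sin(psi)]-67;yj=q@[-np.sin(psi),np.cos(psi)]
m=(abs(yj)<75)&(W[:,2]>60)&(abs(xj)<140)
for b in range(60,215,10):
  k=m&(abs(W[:,2]-b)<5)
  if k.sum(): print(b,k.sum(),np.percentile(xj[k],[5,50,95]).round(1),np.percentile(yj[k],[5,95]).round(0), 'th',np.arctan2(b-38,75-np.median(xj[k])).round(3))
"
```

```text
t 11.65 tcp [489.6  -81.77 337.46] F [ 1.42 -0.63 -1.06] M [-0.03 -0.02  0.  ] w 11.82 xax [ 0.0082 -0.0023 -1.    ] yang -81.37
60 21 [63.6 64.8 66.2] [-52.  74.] th 1.137
70 35 [60.4 61.9 65. ] [-59.  73.] th 1.183
80 41 [56.9 58.9 60.7] [-63.  74.] th 1.204
90 42 [53.  55.1 57.8] [-59.  72.] th 1.205
100 39 [49.5 51.6 55.1] [-63.  74.] th 1.21
110 39 [46.  48.1 51.2] [-59.  74.] th 1.214
120 37 [42.4 44.8 46.5] [-59.  72.] th 1.218
130 43 [39.3 41.1 45.1] [-61.  73.] th 1.217
140 35 [34.5 35.9 41.2] [-56.  73.] th 1.205
150 70 [32.4 34.1 37.9] [-61.  71.] th 1.221
160 21 [27.5 29.8 35.4] [-15.  25.] th 1.216
170 19 [24.2 26.7 30.1] [-15.  26.] th 1.22
180 23 [21.1 23.2 27.5] [-17.  25.] th 1.221
190 28 [19.4 21.6 25.1] [-19.  25.] th 1.233
```

View pics/s8.png

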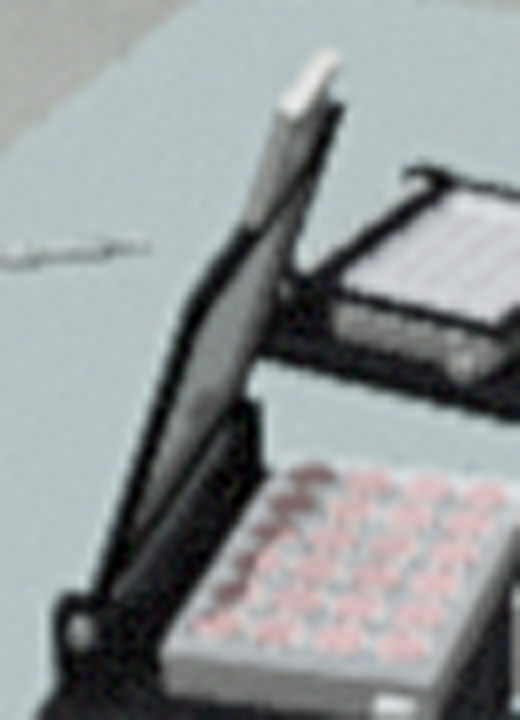

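Both feet are touched (6.5–7 N each). Depth puts the cover angle at about 1.22 rad. Next I go over the top to behind the cover.

>>> jog_arm --plan '[1,0,-0.15,0,0,1,0,-0.33,-0.15,0,1,0,-0.33,-0.35,0,1,0,-0.33,-0.55,0,1,0,-0.33,-0.72,0,1,0,-0.33,-0.72,0,1,0.15,-0.33,-0.72,0,1,0.3,-0.33,-0.72,0,1,0.34,-0.33,-0.72,0,1,0.34,-0.33,-0.72,0]'

```text
clock: 12.65
tcp_pos: [617.7, 4.7, 262.6]
tcp_rot: [-0.131, 1.564, -3.121]
ft_force: [-0.3, 0.8, -0.3]
gripper_width: 11.9
```

```bash
cat >> h.py <<'E'
def jf(h=(478.6,-16.0),psi=8.5):
    s=env.read_state();p=np.radians(psi);T=s['tcp_pos']+Rt(s)[:,0]*116.7;q=T[:2]-h
    return np.array([q@[np.cos(p),np.sin(p)]-67,q@[-np.sin(p),np.cos(p)],T[2]]).round(1)
E
python3 -c "
from h import *
s=st();print(jf())
im,d=env.get_image('side');crop('s',im,240,350,120,260,5,'s9')
"
```

```text
t 12.65 tcp [617.68   4.72 262.6 ] F [-0.31  0.79 -0.32] M [-0.04 -0.02  0.  ] w 11.94 xax [-6.5e-03 -1.0e-04 -1.0e+00] yang -81.36
[ 72.9   0.  145.9]
```

View pics/s9.png

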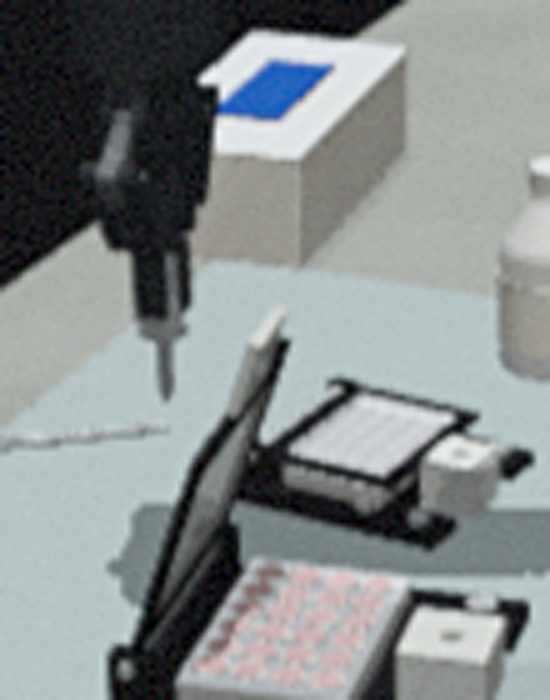

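The pin is behind the open cover: tip at crop (167,398), clear of the tab at (268,325). Now the first part of the closing arc.

>>> jog_arm --plan '[1,-0.027,0,0.08,0,1,-0.027,0,0.15,0,1,-0.027,0,0.172,0,1,-0.014,0,0.205,0,1,0.0,0,0.241,0,1,0.015,0,0.268,0,1,0.03,0,0.294,0,1,0.03,0,0.294,0]' --grip_force 110

```text
clock: 13.5
tcp_pos: [561.0, -3.7, 259.2]
tcp_rot: [-0.05, 1.57, -3.041]
ft_force: [1.2, 0.2, 0.5]
gripper_width: 11.6
```

```bash
python3 -c "
from h import *
s=st();print(jf())
im,d=env.get_image('side');crop('s',im,240,350,120,260,5,'s10')
"
```

```text
t 13.5 tcp [561.05  -3.74 259.16] F [1.18 0.18 0.46] M [-0.   -0.09  0.04] w 11.64 xax [-1.2e-03 -1.0e-04 -1.0e+00] yang -81.37
[ 1.620e+01 -1.000e-01  1.425e+02]
```

View pics/s10.png

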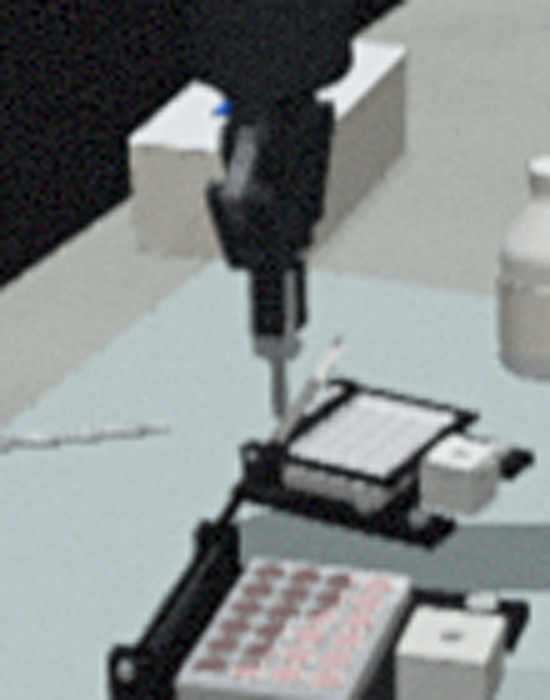

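The tip touches the tab's back face at crop (280,415) and the cover is following it with low force. Continuing.

>>> jog_arm --plan '[1,0.017,0,0.025,0,1,0.034,0,0.05,0,1,0.052,0,0.073,0,1,0.072,0,0.096,0,1,0.093,0,0.117,0,1,0.115,0,0.138,0,1,0.137,0,0.157,0,1,0.161,0,0.175,0,1,0.186,0,0.192,0,1,0.212,0,0.208,0,1,0.238,0,0.222,0,1,0.265,0,0.235,0,1,0.293,0,0.247,0,1,0.293,0,0.247,0]'

```text
clock: 14.95
tcp_pos: [512.1, -11.3, 199.9]
tcp_rot: [-0.203, 1.569, 3.089]
ft_force: [0.5, -0.4, 0.5]
gripper_width: 11.5
```

```bash
python3 -c "
from h import *
s=st();print(jf())
im,d=env.get_image('side');crop('s',im,260,370,150,270,5,'s11')
"
```

```text
t 14.95 tcp [512.07 -11.26 199.86] F [ 0.47 -0.4   0.5 ] M [ 0.02 -0.04 -0.03] w 11.49 xax [-1.7e-03  1.0e-04 -1.0e+00] yang -81.37
[-33.4  -0.2  83.2]
```

View pics/s11.png

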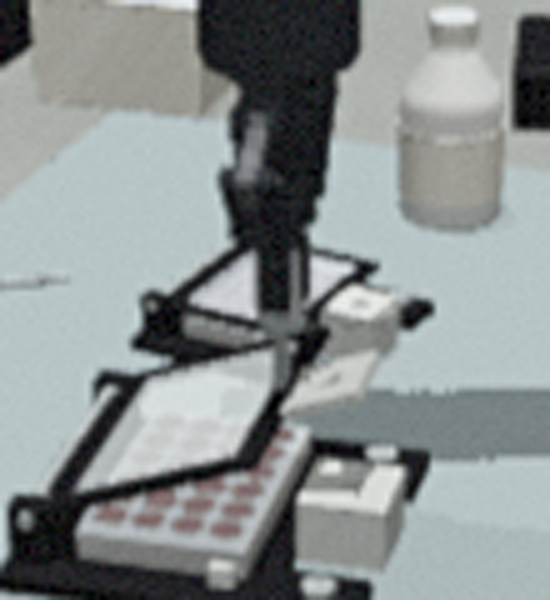

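The tip rests at the bar/tab junction (crop 282,385) and the cover is at about 0.35 rad. Continuing to nearly shut.

>>> jog_arm --plan '[1,0.022,0,0.008,0,1,0.043,0,0.015,0,1,0.065,0,0.022,0,1,0.086,0,0.027,0,1,0.106,0,0.031,0,1,0.125,0,0.035,0,1,0.145,0,0.037,0,1,0.165,0,0.039,0,1,0.18,0,0.04,0,1,0.19,0,0.04,0,1,0.195,0,0.04,0,1,0.195,0,0.04,0]'

```text
clock: 16.2
tcp_pos: [504.3, -12.4, 161.5]
tcp_rot: [-0.01, 1.569, -3.001]
ft_force: [-2.5, -0.8, 4.5]
gripper_width: 11.6
```

```bash
python3 -c "
from h import *
s=st();print(jf())"
```

```text
t 16.2 tcp [504.26 -12.42 161.46] F [-2.55 -0.77  4.53] M [-0.09  0.47  0.05] w 11.55 xax [-2.e-03 -3.e-04 -1.e+00] yang -81.37
[-41.3  -0.2  44.8]
```

>>> jog_arm --plan '[1,-0.05,0,0,0,1,-0.15,0,0,0,1,-0.3,0.1,0,0,1,-0.35,0.3,0,0,1,-0.35,0.5,0.05,0,1,-0.35,0.5,0.05,0]'

```text
clock: 16.8
tcp_pos: [509.4, -120.8, 232.3]
tcp_rot: [1.466, 1.566, -1.536]
ft_force: [-0.1, 0.1, -1.6]
gripper_width: 11.4
```

```bash
python3 -c "
from h import *
s=st();print(jf())
print('tip proj',proj('side',s['tcp_pos']+116.7*Rt(s)[:,0]))
im,d=env.get_image('side');np.save('side12.npy',im);crop('s',im,270,370,180,280,6,'s12')
im,d=env.get_image('top');np.save('top12.npy',im);crop('s',im,260,380,150,260,5,'t12')
"
```

```text
t 16.8 tcp [ 509.38 -120.81  232.27] F [-0.07  0.08 -1.6 ] M [-0.03  0.02 -0.  ] w 11.39 xax [ 2.0e-04 -4.5e-03 -1.0e+00] yang -82.01
[ -52.1 -108.7  115.6]
tip proj [334.48195511 197.27961001]
```

View pics/s12.png

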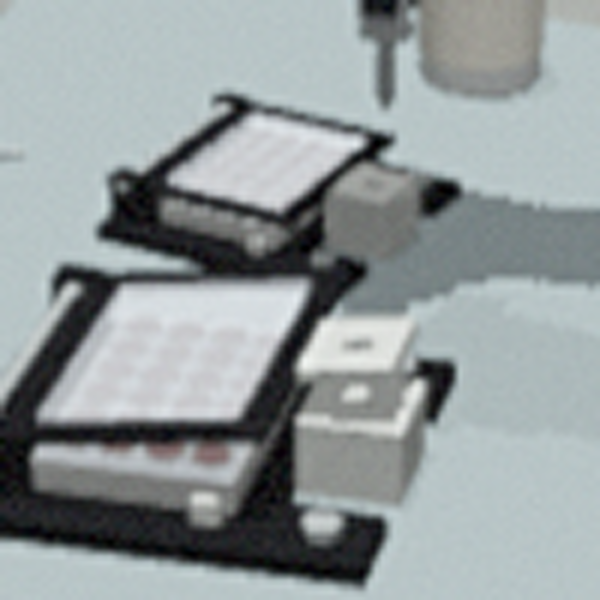

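View pics/t12.png

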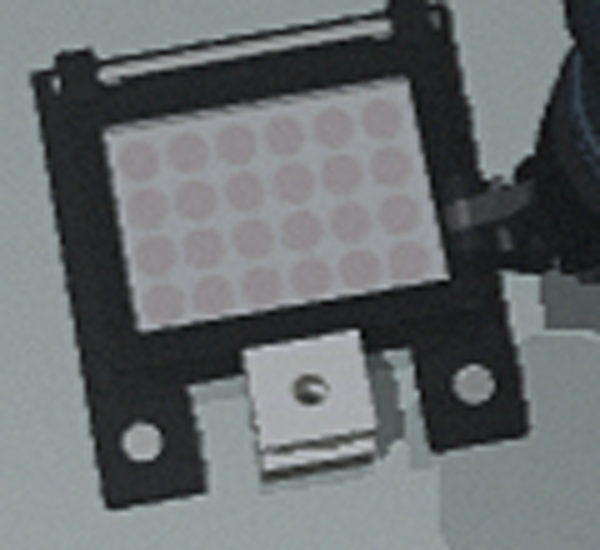

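The cover rests slightly open, as expected, with no obstruction. The tab hole is at side (329.3,237.1) and top (322.0,227.6).

```bash
python3 -c "
from h import *
t=np.load('top12.npy');s=np.load('side12.npy')
def dark(im,x0,x1,y0,y1,frac):
    g=cv2.resize(cv2.cvtColor(im[y0:y1,x0:x1],cv2.COLOR_RGB2GRAY),None,fx=8,fy=8,interpolation=cv2.INTER_CUBIC).astype(float)
    bg=np.median(g);m=(g<bg-frac*(bg-g.min())).astype(np.uint8)
    n,l,st,c=cv2.connectedComponentsWithStats(m)
    for i in range(1,n):
        if st[i,4]>60:print((c[i]+.5)/8-.5+[x0,y0],(st[i]/8).round(1),bg,g.min())
print('top');dark(t,314,331,221,234,.4)
print('side');dark(s,323,336,233,242,.4)
print('foot R top');
for z in(56,58,60):print(z,plane('top',(322,227.6),z),plane('side',(329.25,237.1),z))
print(tri((329.25,237.1),(322,227.6)))
print(tri((334.1,197.6),(322,227.6)) if 0 else plane('side',(334.1,197.6),115.6), env.read_state()['tcp_pos'])
print('boss hole',plane('top',(321.3,230.6),35),plane('side',(329.7,246.8),35))
"
```

```text
top
[321.01533172 227.56889159] [  4.9   4.    5.9   6.1 193.1] 169.0 37.0
side
[323.13776882 233.02083333] [ 0.   0.   1.5  1.2 11.6] 221.0 141.0
[329.26319296 237.00652985] [ 4.4  3.5  4.8  2.  58.6] 221.0 141.0
[334.96794872 240.9775641 ] [11.8  7.8  1.2  1.2  9.8] 221.0 141.0
foot R top
56 [480.71179848 -17.41855039  56.        ] [483.29566187 -21.77140539  56.        ]
58 [480.37035173 -17.3663773   58.        ] [481.92663312 -18.43619044  58.        ]
60 [480.02890498 -17.31420422  60.        ] [480.55760438 -15.1009755   60.        ]
[480.79750503 -17.17864751  58.76775159]
[ 509.56495654 -119.11390221  115.6       ] [ 509.58933814 -114.21542724  231.76192664]
boss hole [478.47538495 -16.43727659  35.        ] [478.15439961 -11.95672359  35.        ]
```

```bash
python3 -c "
from h import *
s=st();print(to((479.3,-15.3,116.7+72),-81.5))"
```

```text
t 16.9 tcp [ 509.59 -114.22  231.76] F [-0.2   1.34 -0.24] M [0.06 0.01 0.04] w 11.3 xax [-4.e-04  3.e-04 -1.e+00] yang -81.59
shift units [ 0.2155 -0.5113  0.0774] spin(units) -0.0005
```

>>> jog_arm --plan '[1,0,-0.2,0.03,0,1,0,-0.4,0.06,0,1,0.05,-0.51,0.077,0,1,0.15,-0.51,0.077,0,1,0.2,-0.51,0.077,0,1,0.215,-0.51,0.077,0,1,0.215,-0.51,0.077,0,1,0.215,-0.51,0.077,0]' --grip_force 120

```text
clock: 17.7
tcp_pos: [480.3, -14.4, 189.5]
tcp_rot: [-3.105, 1.57, 0.187]
ft_force: [-0.1, -0.4, -0.6]
gripper_width: 11.2
```

```bash
python3 -c "
from h import *
s=st();print(to((479.3,-15.3,116.7+72),-81.5))
print('tip proj',proj('side',s['tcp_pos']+116.7*Rt(s)[:,0]))
im,d=env.get_image('side');np.save('side13.npy',im);crop('s',im,300,360,200,260,10,'s13')
im,d=env.get_image('top');np.save('top13.npy',im);crop('s',im,260,380,150,260,5,'t13')
"
```

```text
t 17.7 tcp [480.26 -14.42 189.53] F [-0.14 -0.36 -0.57] M [ 0.01 -0.    0.01] w 11.2 xax [ 9.e-04  2.e-04 -1.e+00] yang -81.42
shift units [0.0042 0.0036 0.0054] spin(units) 0.0004
tip proj [329.19837649 232.60127151]
```

View pics/s13.png

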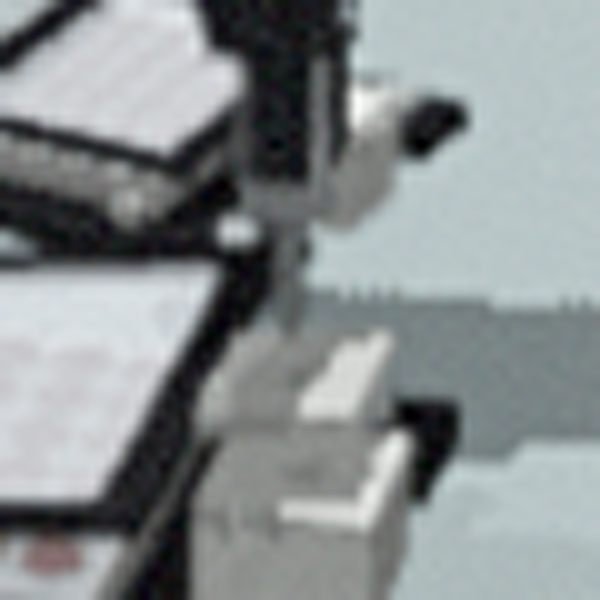

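View pics/t13.png

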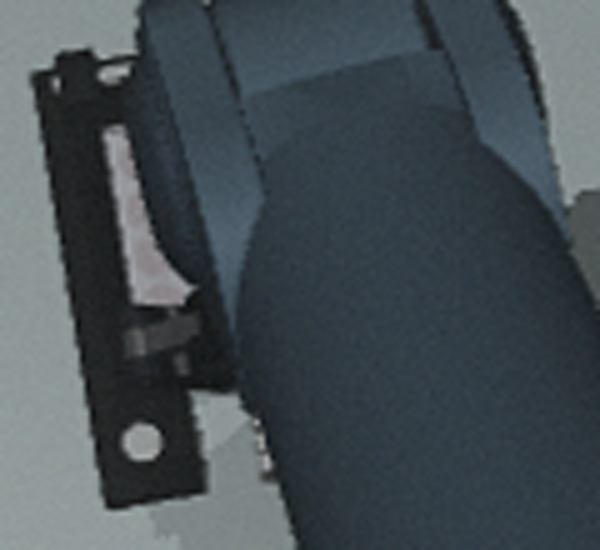

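The side view puts the tip just above the tab hole, at about (328.2,232.6). The top view is blocked. Starting the insertion slowly, watching force.

>>> jog_arm --plan '[1,0.02,0.009,0.006,0,1,0.04,0.009,0.006,0,1,0.06,0.009,0.006,0,1,0.075,0.009,0.006,0,1,0.09,0.009,0.006,0,1,0.1,0.009,0.006,0,1,0.1,0.009,0.006,0]'

```text
clock: 18.5
tcp_pos: [478.5, -16.0, 168.7]
tcp_rot: [-0.399, 1.57, 2.894]
ft_force: [0.0, -0.5, -0.7]
gripper_width: 11.1
```

```bash
python3 -c "
from h import *
s=st();print(jf())
im,d=env.get_image('side');np.save('side14.npy',im);crop('s',im,300,360,200,260,10,'s14')
"
```

```text
t 18.5 tcp [478.52 -16.   168.7 ] F [ 0.01 -0.45 -0.73] M [-0.05  0.    0.01] w 11.11 xax [-7.e-04  2.e-04 -1.e+00] yang -81.36
[-67.2   0.   52. ]
```

View pics/s14.png

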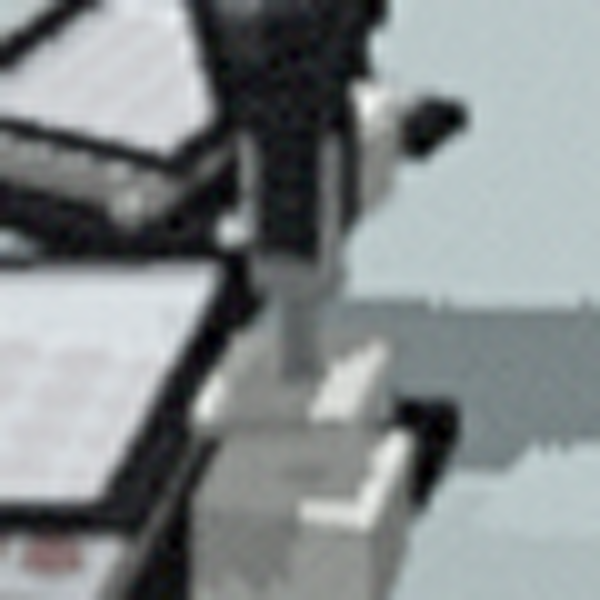

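The force is zero with the tip below the tab surface, so it's in the hole. Continuing down.

>>> jog_arm --plan '[1,0.02,0,0,0,1,0.04,0,0,0,1,0.06,0,0,0,1,0.08,0,0,0,1,0.1,0,0,0,1,0.12,0,0,0,1,0.12,0,0,0]'

```text
clock: 19.25
tcp_pos: [478.6, -16.0, 144.6]
tcp_rot: [-0.465, 1.57, 2.828]
ft_force: [0.3, 1.0, -0.7]
gripper_width: 11.3
```

```bash
python3 -c "
from h import *
s=st();print(jf())"
```

```text
t 19.25 tcp [478.61 -16.04 144.62] F [ 0.28  0.97 -0.73] M [-0.   -0.03 -0.03] w 11.34 xax [-6.e-04  2.e-04 -1.e+00] yang -81.36
[-67.1  -0.   27.9]
```

>>> jog_arm --plan '[1,0.02,0,0,0,1,0.035,0,0,0,1,0.05,0,0,0,1,0.065,0,0,0,1,0.08,0,0,0,1,0.09,0,0,0,1,0.1,0,0,0,1,0.1,0,0,0]'

```text
clock: 20.05
tcp_pos: [478.9, -16.0, 124.7]
tcp_rot: [-2.721, 1.57, 0.571]
ft_force: [0.4, 0.1, 0.4]
gripper_width: 11.1
```

```bash
python3 -c "
from h import *
s=st();print(jf())"
```

```text
t 20.05 tcp [478.94 -15.99 124.72] F [0.36 0.14 0.45] M [-0.01  0.1   0.  ] w 11.14 xax [ 8.e-04  5.e-04 -1.e+00] yang -81.37
[-66.6   0.    8. ]
```

```bash
python3 -c "
from h import *
im,d=env.get_image('side');np.save('side15.npy',im);crop('s',im,270,370,190,290,6,'s15')
"
```

```text
(no output)
```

View pics/s15.png

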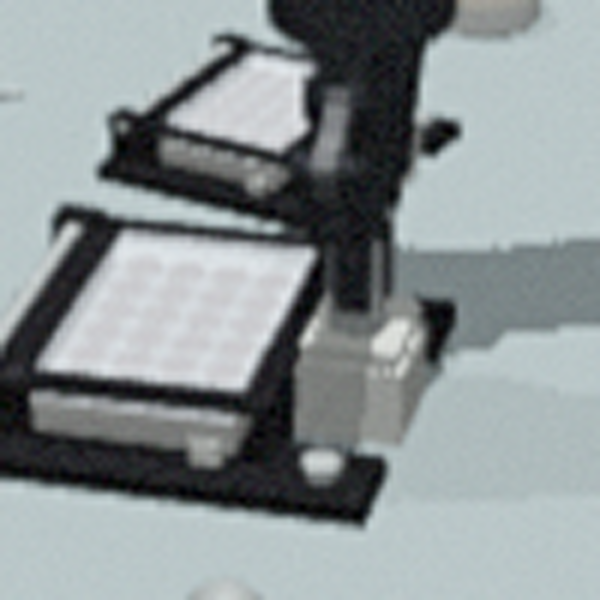

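The cover is nearly shut under the collar. Next: seat it and press.

>>> jog_arm --plan '[1,0.006,0,0,0,1,0.012,0,0,0,1,0.016,0,0,0,1,0.02,0,0,0,1,0.02,0,0,0,1,0.02,0,0,0]'

```text
clock: 20.7
tcp_pos: [479.3, -15.9, 122.0]
tcp_rot: [2.596, 1.57, -0.395]
ft_force: [-3.5, 0.8, 8.8]
gripper_width: 11.4
```

```bash
python3 -c "
from h import *
s=st();print(jf())"
```

```text
t 20.7 tcp [479.31 -15.88 121.98] F [-3.51  0.79  8.8 ] M [-0.01  0.72  0.03] w 11.43 xax [ 9.e-04 -4.e-04 -1.e+00] yang -81.36
[-66.2  -0.    5.3]
```

>>> jog_arm --plan '[1,0.004,0,0,0,1,0.008,0,0,0,1,0.012,0,0,0,1,0.012,0,0,0,1,0.012,0,0,0,1,0.012,0,0,0]'

```text
clock: 21.3
tcp_pos: [479.4, -15.8, 121.5]
tcp_rot: [1.329, 1.569, -1.662]
ft_force: [-8.4, -0.4, 25.5]
gripper_width: 11.1
```

```bash
python3 -c "
from h import *
s=st();print(jf())
im,d=env.get_image('side');np.save('side16.npy',im);crop('s',im,290,370,210,270,9,'s16')
s=st()
"
```

```text
t 21.3 tcp [479.45 -15.78 121.54] F [-8.43 -0.38 25.48] M [ 0.1   1.99 -0.01] w 11.1 xax [-2.0e-04 -2.1e-03 -1.0e+00] yang -81.37
[-66.2  -0.1   4.8]
t 21.35 tcp [479.46 -15.74 121.55] F [-9.09 -0.04 25.12] M [0.09 2.01 0.03] w 11.22 xax [-2.0e-04 -2.1e-03 -1.0e+00] yang -81.37
```

View pics/s16.png

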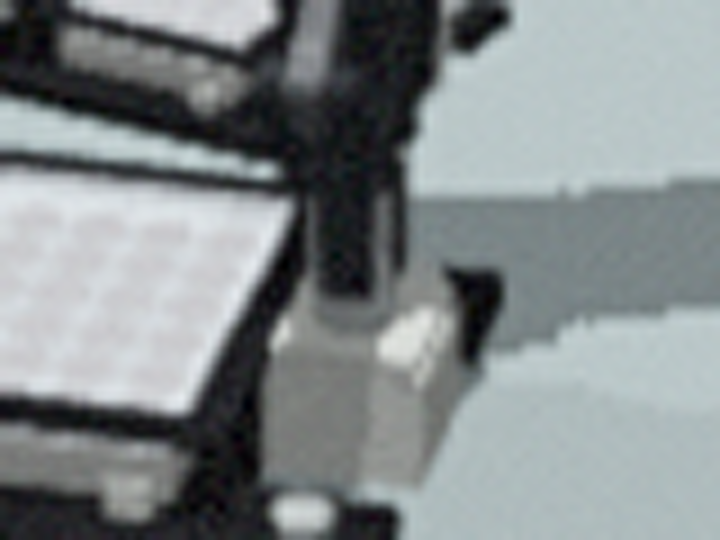

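>>> jog_arm --plan '[1,0,0,0.002,0,1,0,0,0.002,0,1,0,0,0.002,0,1,0,0,0.002,0,1,0,0,0.002,0,1,0,0,0.002,0]'

```text
clock: 21.95
tcp_pos: [479.4, -15.8, 121.6]
tcp_rot: [1.774, 1.569, -1.217]
ft_force: [-7.2, -0.4, 24.3]
gripper_width: 11.2
```

```bash
python3 -c "
from h import *
s=st();print(jf())
im,d=env.get_image('side');crop('s',im,180,400,150,350,3,'s17')
"
```

```text
t 21.95 tcp [479.4  -15.79 121.57] F [-7.21 -0.42 24.31] M [0.05 1.79 0.13] w 11.17 xax [ 7.0e-04 -1.9e-03 -1.0e+00] yang -81.37
[-66.1  -0.1   4.9]
```

View pics/s17.png

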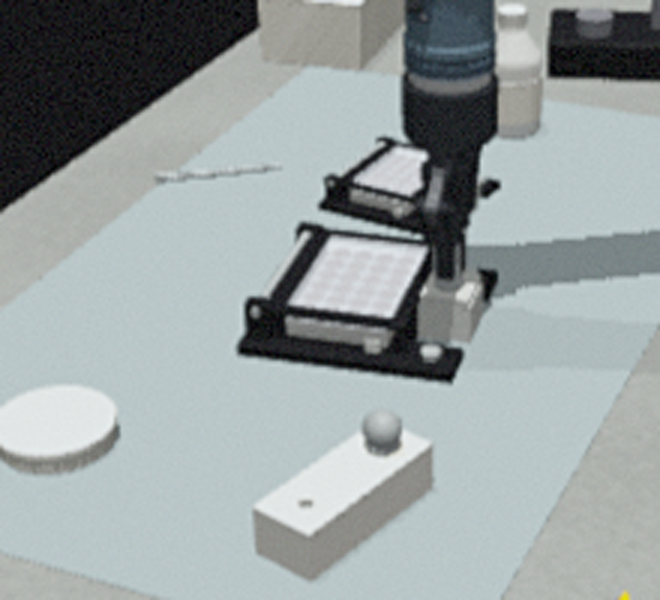

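The side view shows the cover flat, the pin seated at crop (450,275), and the dish, spare pin and bottle undisturbed. Handing in.

```bash
python3 -c "
from bench import env
print(env.sign_off())"
```

```text
the job is handed in; nothing more can be done
None
```

The pin is in and holding the cover shut, and I handed the job in at about 22 s of the 61 s allowed, still gripping the pin at 120 N and pressing down.

- **Feet:** I took the cylinder-handled pin from the rack and touched its tip to the left foot, then the right. The contact readings were about 7.1 N and 6.5 N, both at the expected height, and the cover was still open.
- **Cover and pin:** I swung the cover shut with the pin tip on the bar/tab junction. The pin then went through the tab hole into the boss with almost no side force.
- **Last checks:** The downward press held at about 24 N for 0.6 s. The tip worked out at 4.9 mm above the table, against 5 mm for a fully seated pin. The side image shows the cover flat, with the spare pin, dish and bottle where they were.

**Disagreements:**
- A steady sideways force of about 7 N remained at the end. It is probably friction or a light touch on the hole wall, since the pin sat about 0.8 mm off the hole's centre by my estimate.
- The two cameras disagreed by 2–4 mm in y, so I used values between them for the fit.
- The arm blocked the top camera during the insertion, so the seating was checked only by the side view, force and height.

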